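# Crank the bead tub's cap open over the pouring lip

## Robot

A 6-joint arm with a two-finger parallel gripper is mounted at the origin on a cart in front of the work surface, level with it; the furniture and walls round the work are solid. World frame = base frame: x ahead of the robot, y to its left, z up, the work surface at z = 0. Lengths are in m, angles in rad, forces in N, time in s.
With the tool pointing down it reaches from about 0.4 to 0.925 m from the base axis. Payload 12.5 kg.
Tool frame: the origin (TCP) lies at the very end of the fingers, on their centre line; the grasp point (between the pads) lies 19 mm behind it; z points along the fingers, y is the line along which they close (so a half turn about z gives the same grasp; the last joint's range is limited). The gripper opens to 95 mm and grips with 3 to 60 N. Pads are 20 mm wide; open, the fingers measure 119 mm over their backs; the gripper's body (75 mm by 180 mm) begins 59 mm behind the grasp point.
Start: joints at [1.166, 0.491, 1.559, -0, 1.092, -0.106], TCP at [0.184, 0.597, 0.215] pointing down, gripper open.
Joint ranges: [-3.1, 3.1], [-0.84, 2.19], [0.05, 2.79], [-1.13, 4.28], [0.06, 2.93], [-2.69, 2.69]. Speed limits (rad/s): [2.22, 2.22, 2.79, 3.14, 3.14, 3.14].

## Interface

Orientations are given as a 3x3 rotation matrix whose columns are the frame's x, y, z axes.
In Python, from station import state, get_image, camera_info, sign_off gives the robot as it stands.
- The arm moves only by the shell command python3 -m pendant 'ROWS' [FORCE]. ROWS is JSON, one flat list of numbers, 7 for each row, row after row: the turn, a rotation vector about the tool's x, y, z in rad, then the shift along the tool's x, y, z in mm, then the opening, from 0 (shut) to 1 (fully open). A call has 1 to 8 rows; each row shifts and turns the commanded pose from where the row before left it, along the tool's axes as they then stand; what a row does not reach is not made up. A row lasts 1/12 s, in which the tool goes at most 41.7 mm and 7.16 degrees, less where a joint would pass 70% of its speed; a pose out of reach is approached as far as the arm can. A call with a gripper value outside its range is refused whole. The fingers move at their own pace and stop on an object; FORCE is the grip in N (left out, the last holds). Time passes only in rows, so rows that do not move let the fingers close. It gives the time, the measured TCP pose, the force, the opening and the grip force at its end, in the units of the state.
- state(): the state, without advancing time (a new reading comes with each control period).
- get_image(name): name is "side" or "top"; returns the picture (420x560x3 uint8, red, green, blue); there is no depth.
- camera_info(name): a dict with "fx", "fy", "cx", "cy" (pixels), "R" (3x3) and "t" (3): a world point X has camera coordinates R X + t. Camera axes: x right, y down, z forward; pixel columns grow to the right and rows downward; lengths in m; the calibration is good to about 2 mm. A picture is of the moment at which its call begins. camera_info takes no time and is no camera call.
- sign_off(): hands the job in; it is judged then, once.
The state is a dict: "time": time; "qpos": joint angles; "qd": joint speeds; "effort": joint torques, N m; "tool_pos": TCP position; "eef_rot": TCP orientation; "contact_force": force on the tool from outside, world axes, zero at the start; "ft_torque": the same for the moment, N m; "grip_width": finger opening in m; "grasp_force": force on a finger pad.
Only numpy, scipy, OpenCV 4.12 (cv2) and the standard library are available. Lean on these libraries where they do the work, as an engineer would, in place of code of your own. Each camera call takes 0.05 s, during which the arm holds its last target. There are 200 camera calls.

## Task

Fit the loose crank fully down onto the square shaft in the middle of the round bead tub and use it to turn the cap until its wedge-shaped opening lies wholly over the compartment behind the pouring lip. Then lift the crank off and set it down, without dropping it, flat on the table, grip up, clear of the tub. Turn the cap with the crank only, not with the fingers on the cap itself, and leave the other things on the table where they are.

Things in the scene. Friction and masses are not known exactly. Their poses are not given: they have to be found in the camera images.
- tub: Round wooden bead tub, 190 mm diameter (198 at the foot), fixed, rim 69 mm high, six equal compartments of 60 degrees. One open pouring lip, 40 mm wide, sticks out 33 mm from the rim on the tub's +x side, cheeks up to 76 mm high. Origin at the centre of its underside, z up; +x points from the axis out through the lip. Any yaw.
- cap: Flat white plastic cap, radius 93 mm, top face 77 mm above the table; turns without end either way about the tub's axis and stays where left (friction 0.15 N m, about 2 N at the crank's grip). One wedge opening, 32 degrees wide, from radius 34 mm to the edge, centred on the cap's +x. Carries the square shaft (see shaft_seat). Origin on the axis, 70 mm above the table; z up.
- opening (a point): Point in the middle of the cap's opening, 65 mm from the axis, 77 mm above the table; turns with the cap.
- lip_compartment (a point): Point on the tub's lip side, over the middle of the compartment behind the lip, 65 mm from the axis, 77 mm above the table. The opening lies right when opening is here.
- shaft_seat (a point): On the axis at the top of the cap's dark collar (radius 24 mm), 86 mm above the table; axes as the cap's. From here a steel square shaft, 20 x 20 mm, rises 34 mm (top 120 mm above the table), the last 9 mm tapered to 11 x 11 mm; its flats are parallel to the cap's x and y. The crank's origin is here when it is fully seated.
- crank: Loose dark steel crank, 0.3 kg, 110 mm long, lying flat, socket down, grip up. Square hub 40 x 40 mm, 52 high; square socket 22.4 mm wide, 38 deep, open below, fits the shaft in any of four yaws. Flat arm 24 mm wide, 12 thick, along +x from the hub, undersides level. Origin: centre of the hub's underside (socket mouth); z up; hub faces parallel to x and y. Seated, the hub's top is at 138 mm.
- crank_grip (a point): Middle of the crank's upright round wooden grip, 25 mm diameter, standing on the arm 75 mm from the hub's axis, from 12 to 52 mm above the crank's underside; this point is 35 mm above it. The grip does not spin.
- cotton_ball: Ball of white crochet cotton, 85 mm wide, 79 mm high, bystander. Origin under its centre.
- thread_cone: Cone of gold thread, 62 mm wide, 150 mm high, bystander. Origin under its centre.
- mint_scissors: Mint scissors lying flat, 141 mm long, bystander. Origin under the middle.
- tape_roll: Small yellow tape roll lying flat, 41 mm wide, 15 mm high, bystander. Origin under its centre.

How it is judged:
On the way, in this order (a step that is already met when the one before it is completed fails the run):
1. the crank is fully down on the square shaft (z of crank in the frame of shaft_seat below 0.004 m and horizontal distance between crank and shaft_seat below 0.004 m and angle between crank's own z axis and vertical below 0.1 rad), for 0.2 s.
2. the cap's opening lies over the lip's compartment, the crank still on the shaft (z of crank in the frame of shaft_seat below 0.01 m and horizontal distance between crank and shaft_seat below 0.008 m and horizontal distance between opening and lip_compartment below 0.013 m), for 0.2 s.
At the end, for the whole second after the job is handed in: The opening's middle is within 13 mm of the middle of the lip's compartment (the whole opening is over it) and still; the crank lies flat on the table, at rest (underside within 6 mm of the table, tilt under 0.08 rad), its hub's axis more than 125 mm from the tub's axis, not touching the tub (horizontal distance between opening and lip_compartment below 0.013 m and angular speed of cap below 0.1 rad/s and height (world z) of crank below 0.006 m and angle between crank's own z axis and vertical below 0.08 rad and horizontal distance between crank and tub above 0.125 m and contact force between crank and tub below 0.2 N and linear speed of crank below 0.02 m/s).
It fails at once if the fingers or arm push the cap itself (more than 3 N) (contact force between any of the fingers, the arm and cap above 3 N).
It fails at once if the crank is dropped or thrown (over 0.6 m/s with no finger on it) (contact force between the fingers and crank below 0.05 N and linear speed of crank above 0.6 m/s).
It fails at once if a bystander is moved by more than 30 mm (distance of any of cotton_ball, thread_cone, mint_scissors, tape_roll from where it was at the start of the episode above 0.03 m).
It also fails if it takes over 72 s, if anything falls off the work surface, if the arm or the gripper's body presses on something with over 40 N, if the wrist force passes 120 N, or if a joint passes its speed limit or range.

## Working session

There is one attempt and no reset: what is moved stays moved. The work goes in short steps, Python scripts to look and compute and a shell command to move; the robot and the scene stay as the last step left them, time stands still between calls to the robot, and variables do not carry over. Pictures are saved under pics/ and viewed, at most 10 in all, crops included, and the job is handed in when it is done.

```bash
mkdir -p pics
cat > h.py <<'E'
import numpy as np,cv2
from station import state,get_image,camera_info,sign_off
def proj(n,X):
    c=camera_info(n);p=np.array(c['R'])@np.array(X)+np.array(c['t']);return np.array([c['fx']*p[0]/p[2]+c['cx'],c['fy']*p[1]/p[2]+c['cy']])
def ray(n,u,v,z):
    c=camera_info(n);R=np.array(c['R']);t=np.array(c['t']);o=-R.T@t
    d=R.T@np.array([(u-c['cx'])/c['fx'],(v-c['cy'])/c['fy'],1]);return o+d*(z-o[2])/d[2]
def snap(n,f):
    im=get_image(n);cv2.imwrite('pics/'+f,cv2.cvtColor(im,cv2.COLOR_RGB2BGR));return im
E
python3 - <<'E'
from h import *
for n in('top','side'):
    snap(n,n+'0.png');c=camera_info(n);R=np.array(c['R']);print(n,-R.T@np.array(c['t']),R.round(3).tolist(),c['fx'])
print(state())
E
```

```text
top [ 0.48347107 -0.07058873  1.37468958] [[0.006, -1.0, 0.026], [-0.998, -0.007, -0.06], [0.06, -0.026, -0.998]] 498.25868032869994
side [0.14091203 0.49809169 0.50348461] [[-0.818, -0.575, -0.023], [-0.282, 0.436, -0.855], [0.502, -0.692, -0.518]] 398.00714424269677
{'time': 0.1, 'qpos': array([ 1.16641611e+00,  4.91474306e-01,  1.55936475e+00, -5.58679472e-05,
        1.09170131e+00, -1.05595734e-01]), 'qd': array([ 0.00036795,  0.00014418, -0.00115726,  0.00120629,  0.00065901,
       -0.00086656]), 'effort': array([ 2.73419777e-03, -6.13625479e+01, -2.58604449e+01,  6.94565987e-02,
        4.69378126e-02, -2.12456638e-05]), 'tool_pos': array([0.18388173, 0.59712316, 0.21414388]), 'eef_rot': array([[-9.55702572e-01,  2.94333971e-01, -3.27294533e-04],
       [ 2.94334148e-01,  9.55702158e-01, -8.90776022e-04],
       [ 5.06104478e-05, -9.47650893e-04, -9.99999550e-01]]), 'contact_force': array([0.63905837, 0.25091671, 0.05484433]), 'ft_torque': array([0.03203903, 0.01306438, 0.01182395]), 'grasp_force': 0.0, 'grip_width': 0.09491441361171818}
```

View pics/top0.png

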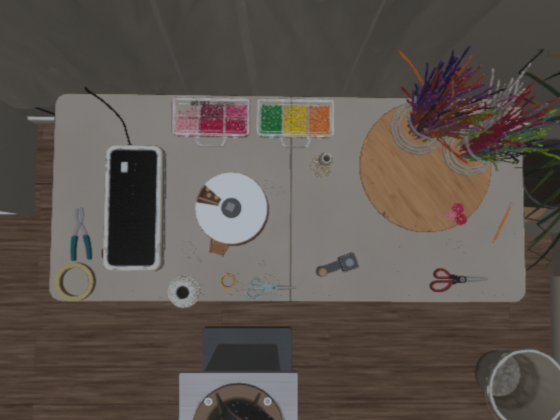

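View pics/side0.png

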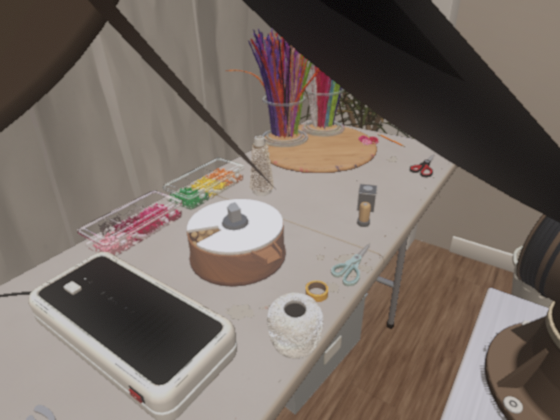

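The top view shows the tub and cap at about (231,208), the opening at (208,196), the lip at (220,245), the crank hub at (348,263) and its grip at (322,271). The side view agrees. Next I'll measure them more precisely.

Run:
```python
from h import *
im=cv2.imread('pics/top0.png');c=camera_info('top');print(c['cx'],c['cy'],proj('top',[0,0,0]),proj('top',[.184,.597,.2]))
a=cv2.resize(im[160:310,180:370],None,fx=4,fy=4,interpolation=cv2.INTER_CUBIC);cv2.imwrite('pics/c0.png',a)
hsv=cv2.cvtColor(im,cv2.COLOR_BGR2HSV)
m=((hsv[...,2]>150)&(hsv[...,1]<60)).astype(np.uint8);m[:160]=0;m[260:]=0;m[:,:185]=0;m[:,280:]=0
cs=max(cv2.findContours(m,0,1)[0],key=cv2.contourArea);h=cv2.convexHull(cs)
print('cap',cv2.fitEllipse(h),cv2.minEnclosingCircle(h)); (u,v),_=cv2.minEnclosingCircle(h); print(ray('top',u,v,.077), ray('top',*cv2.fitEllipse(h)[0],.077))
```

```text
278.9117287249984 218.72707547930298 [238.32152598 428.63976768] [-27.77560553 378.65614181]
cap ((230.61451721191406, 207.462890625), (70.59125518798828, 71.06396484375), 65.87445831298828) ((230.53863525390625, 207.42942810058594), 35.62690353393555)
[0.59058199 0.02217115 0.077     ] [0.590496   0.02197277 0.077     ]
```

View pics/c0.png

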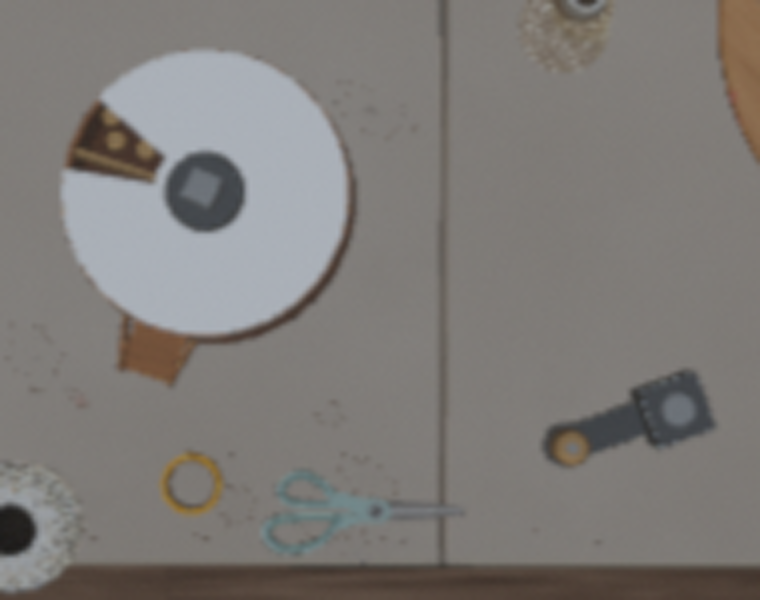

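The crop shows the hub's top disc at about (679,409), the grip top at (571,447), the opening wedge towards (110,145), the lip end between (119,370) and (174,384), and the square shaft top at (202,188).

Run:
```python
from h import *
im=cv2.imread('pics/top0.png').astype(int);b,g,r=im[...,0],im[...,1],im[...,2]
def P(x,y,z): return ray('top',(x+.5)/4-.5+180,(y+.5)/4-.5+160,z)[:2]
ang=lambda d:np.degrees(np.arctan2(d[1],d[0]))
c=ray('top',230.58,207.45,.077)[:2];print('c',c, 'shaft top',P(202,188,.120),'collar',P(205,191,.086))
H=P(679,409,.052);G=P(571,447,.052);print('hub',H,'grip',G,np.linalg.norm(G-H),ang(G-H))
# hub corner estimates
print('hubcorners',np.mean([P(*q,.052) for q in[(632,389),(691,370),(715,425),(655,446)]],0))
# opening mask: within annulus r 40..88, non-white
o=[];l=[]
for v in range(160,270):
  for u in range(185,285):
    p=ray('top',u,v,.077)[:2]-c; rr=np.hypot(*p)
    if .04<rr<.088 and b[v,u]<130: o.append(p)
o=np.array(o);print('open',len(o),ang(o.mean(0)),np.linalg.norm(o.mean(0)), np.percentile([ang(q) for q in o],[2,98]))
for z in(.05,.07):
  for q in[(119,370),(174,384),(146,377)]: d=P(*q,z)-c;print('lip',z,ang(d),np.linalg.norm(d))
l=[]
for v in range(235,262):
  for u in range(200,235):
    p=ray('top',u,v,.06)[:2]-c
    if .098<np.hypot(*p) and r[v,u]-b[v,u]>25: l.append(p)
l=np.array(l);print(len(l),ang(l.mean(0)),np.linalg.norm(l.mean(0)))
```

```text
c [0.59052902 0.02206294] shaft top [0.58905894 0.02016094] collar [0.58998718 0.02066052]
hub [ 0.44999091 -0.29265525] grip [ 0.42455758 -0.22075292] 0.07626794136663133 109.47973153838042
hubcorners [ 0.45098257 -0.28883285]Traceback (most recent call last):
  File "<stdin>", line 13, in <module>
  File "h.py", line 6, in ray
    c=camera_info(n);R=np.array(c['R']);t=np.array(c['t']);o=-R.T@t
ValueError: time passes only in moves, steps and waits
```

```bash
sed -i 's/^def proj/import functools;camera_info=functools.lru_cache(None)(camera_info)\ndef proj/' h.py
python3 - <<'E'
from h import *
im=cv2.imread('pics/top0.png').astype(int);b,g,r=im[...,0],im[...,1],im[...,2]
def P(x,y,z): return ray('top',(x+.5)/4-.5+180,(y+.5)/4-.5+160,z)[:2]
ang=lambda d:np.degrees(np.arctan2(d[1],d[0]))
c=np.array([.5905,.0219])
o=[];l=[]
for v in range(160,270):
  for u in range(185,285):
    p=ray('top',u,v,.077)[:2]-c; rr=np.hypot(*p)
    if .04<rr<.088 and b[v,u]<130: o.append(p)
    p=ray('top',u,v,.06)[:2]-c
    if v>235 and u<235 and .098<np.hypot(*p) and r[v,u]-b[v,u]>25: l.append(p)
o=np.array(o);print('open',len(o),ang(o.mean(0)),np.linalg.norm(o.mean(0)), np.percentile([ang(q) for q in o],[2,98]))
for z in(.05,.07):
  for q in[(119,370),(174,384),(146,377)]: d=P(*q,z)-c;print('lip',z,ang(d),np.linalg.norm(d))
l=np.array(l);print(len(l),ang(l.mean(0)),np.linalg.norm(l.mean(0)))
# side view checks
for n,X in dict(shaft=[*c,.12],hub=[.45,-.2927,.052],grip=[.4246,-.2208,.052]).items(): print(n,proj('side',X))
s=cv2.imread('pics/side0.png');a=np.hstack([cv2.resize(s[190:290,180:300],None,fx=3,fy=3),cv2.resize(s[170:240,330:400],None,fx=4.2857,fy=4.2857)]);cv2.imwrite('pics/s0.png',a)
E
```

```text
open 253 65.00779068586262 0.06635312170525136 [49.66468434 80.39541885]
lip 0.05 154.0849070959278 0.12970773119703594
lip 0.05 170.82081126833526 0.12733728825532326
lip 0.05 162.2326967857592 0.127256373558584
lip 0.07 154.9591101908041 0.12860753376623843
lip 0.07 171.56021141592194 0.12679778568607109
lip 0.07 163.05861891143206 0.1264609387801296
184 161.89819702767525 0.1109881879072264
shaft [232.15429954 204.53052858]
hub [367.24755849 188.4717036 ]
grip [364.34150571 204.60419956]
```

View pics/s0.png

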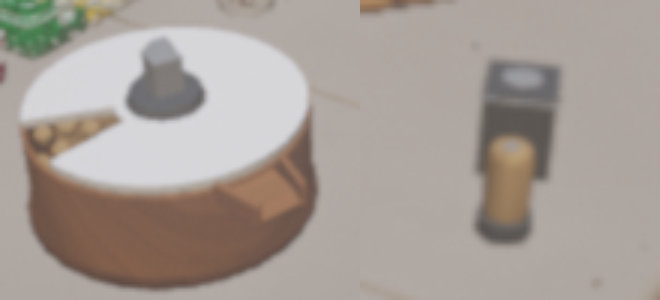

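```bash
python3 -m pendant '[0,0,0,-25,-21,0,1, 0,0,0,-25,-21,0,1, 0,0,0,-25,-21,0,1, 0,0,0,-25,-21,0,1, 0,0,0,-25,-21,0,1, 0,0,0,-25,-21,0,1, 0,0,0,-25,-21,0,1, 0,0,0,-25,-21,0,1]'
python3 -m pendant '[0,0,0,-25,-21,0,1, 0,0,0,-25,-21,0,1, 0,0,0,-25,-21,0,1, 0,0,0,-25,-21,0,1, 0,0,0,-25,-21,0,1, 0,0,0,-25,-21,0,1, 0,0,0,-25,-21,0,1, 0,0,0,-25,-21,0,1]'
python3 -m pendant '[0,0,0,-24,-23,0,1, 0,0,0,-24,-23,0,1, 0,0,0,-6,-32,0,1, 0,0,0,-6,-32,0,1, 0,0,0,-6,-32,0,1, 0,0,0,-6,-32,0,1, 0,0,0,-6,-32,0,1, 0,0,0,-6,-32,0,1]'
python3 -m pendant '[0,0,0,-5,-33,0,1, 0,0,0,-5,-33,0,1, 0,0,0,-5,-33,0,1, 0,0,0,-5,-33,0,1, 0,0,0,-5,-33,0,1, 0,0,0,-5,-33,0,1, 0,0,0,0,0,0,1, 0,0,0,0,0,0,1]'
python3 -m pendant '[0,0,0.116,0,0,0,1, 0,0,0.116,0,0,0,1, 0,0,0.117,0,0,0,1, 0,0,0.117,0,0,0,1, 0,0,0.117,0,0,0,1, 0,0,0.117,0,0,0,1, 0,0,0.116,0,0,0,1, 0,0,0.116,0,0,0,1]'
```

```text
time: 0.77
tool_pos: [0.3261, 0.3764, 0.2145]
eef_rot: [[-0.956, 0.294, -0.0], [0.294, 0.956, -0.0], [0.0, -0.0, -1.0]]
contact_force: [0.4, 0.7, 0.3]
grip_width: 0.0952
grasp_force: 0.0
time: 1.43
tool_pos: [0.4679, 0.1569, 0.2145]
eef_rot: [[-0.956, 0.294, -0.0], [0.294, 0.956, 0.0], [0.0, -0.0, -1.0]]
contact_force: [1.0, 0.8, -1.2]
grip_width: 0.0951
grasp_force: 0.0
time: 2.1
tool_pos: [0.477, -0.0952, 0.2145]
eef_rot: [[-0.956, 0.294, -0.0], [0.294, 0.956, 0.0], [0.0, 0.0, -1.0]]
contact_force: [0.9, -0.2, 0.4]
grip_width: 0.0951
grasp_force: 0.0
time: 2.77
tool_pos: [0.4474, -0.2929, 0.2141]
eef_rot: [[-0.955, 0.297, -0.001], [0.297, 0.955, 0.001], [0.001, 0.001, -1.0]]
contact_force: [0.2, 0.2, 0.3]
grip_width: 0.0953
grasp_force: 0.0
time: 3.43
tool_pos: [0.4481, -0.2903, 0.2145]
eef_rot: [[-0.329, 0.944, -0.0], [0.944, 0.329, 0.001], [0.001, -0.0, -1.0]]
contact_force: [0.1, 0.7, -0.4]
grip_width: 0.095
grasp_force: 0.0
```

```bash
python3 -m pendant '[0,0,0,-2.5,1,0,1, 0,0,0,0,0,25,1, 0,0,0,0,0,25,1, 0,0,0,0,0,25,1, 0,0,0,0,0,25,1, 0,0,0,0,0,25,1, 0,0,0,0,0,0,1, 0,0,0,0,0,0,1]'
python3 - <<'E'
from h import *
a=snap('top','t1.png')[230:300,300:380];b=snap('side','s1.png')[130:240,320:420]
f=lambda i:cv2.resize(cv2.cvtColor(i,cv2.COLOR_RGB2BGR),(400,400*i.shape[0]//i.shape[1]))
a,b=f(a),f(b);cv2.imwrite('pics/ts1.png',np.hstack([a,b[:350] if len(b)>350 else b]) if 0 else np.hstack([cv2.resize(a,(400,440)),cv2.resize(b,(400,440))]))
E
```

```text
time: 4.1
tool_pos: [0.4497, -0.293, 0.0892]
eef_rot: [[-0.337, 0.942, -0.002], [0.942, 0.337, 0.002], [0.002, -0.001, -1.0]]
contact_force: [-0.3, 0.9, 0.5]
grip_width: 0.0948
grasp_force: 0.0
```

View pics/ts1.png

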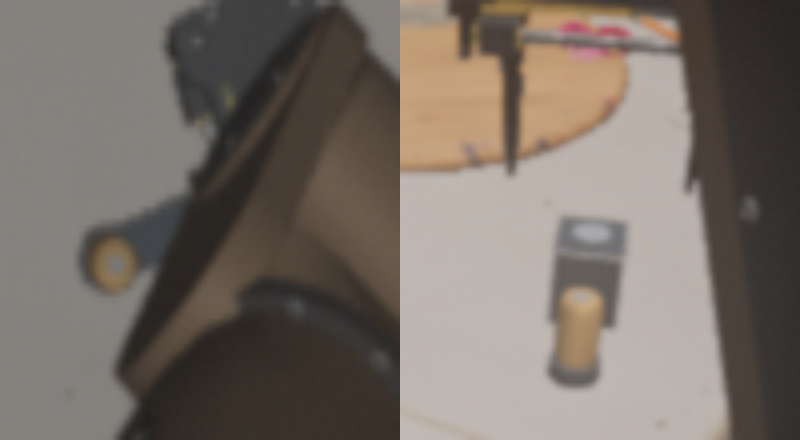

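The side view shows the open fingers straddling the hub centrally: tips at about (510,175) and (690,190), hub at 592. I'll go down and grip.

```bash
python3 -m pendant '[0,0,0,0,0,15,1, 0,0,0,0,0,20,1, 0,0,0,0,0,20,1, 0,0,0,0,0,10,1, 0,0,0,0,0,2,1, 0,0,0,0,0,0,1, 0,0,0,0,0,0,0.6, 0,0,0,0,0,0,0.5]' 20
python3 -m pendant '[0,0,0,0,0,0,0.4, 0,0,0,0,0,0,0.3, 0,0,0,0,0,0,0.2, 0,0,0,0,0,0,0.2, 0,0,0,0,0,0,0.2, 0,0,0,0,0,0,0.2, 0,0,0,0,0,0,0.2, 0,0,0,0,0,0,0.2]' 40
```

```text
time: 4.87
tool_pos: [0.4502, -0.2942, 0.0238]
eef_rot: [[-0.334, 0.943, 0.001], [0.943, 0.334, -0.001], [-0.002, 0.001, -1.0]]
contact_force: [0.2, 0.5, -0.1]
grip_width: 0.0867
grasp_force: 0.0
time: 5.53
tool_pos: [0.4498, -0.2938, 0.0226]
eef_rot: [[-0.334, 0.943, 0.0], [0.943, 0.334, -0.0], [-0.0, 0.0, -1.0]]
contact_force: [0.5, -0.6, 0.5]
grip_width: 0.0397
grasp_force: 40.0
```

```bash
python3 -m pendant '[0,0,0,0,0,-10,0.2, 0,0,0,0,0,-20,0.2, 0,0,0,0,0,-25,0.2, 0,0,0,0,0,-25,0.2, 0,0,0,0,0,-25,0.2, 0,0,0,0,0,-25,0.2, 0,0,0,0,0,-20,0.2, 0,0,0,0,0,-5,0.2]' 
python3 -m pendant '[0,0,0.097,0,0,0,0.2, 0,0,0.097,0,0,0,0.2, 0,0,0.097,0,0,0,0.2, 0,0,0.097,0,0,0,0.2, 0,0,0.097,0,0,0,0.2, 0,0,0.097,0,0,0,0.2, 0,0,0.097,0,0,0,0.2, 0,0,0.097,0,0,0,0.2]'
python3 -m pendant '[0,0,0,20,0,0,0.2, 0,0,0,30,-1,0,0.2, 0,0,0,30,-1,0,0.2, 0,0,0,30,-1,0,0.2, 0,0,0,30,-1,0,0.2, 0,0,0,30,-1,0,0.2, 0,0,0,30,-1,0,0.2, 0,0,0,30,0,0,0.2]'
python3 -m pendant '[0,0,0,30,0,0,0.2, 0,0,0,30,0,0,0.2, 0,0,0,25,0,0,0.2, 0,0,0,20,0,0,0.2, 0,0,0,10,0,0,0.2, 0,0,0,0,0,0,0.2, 0,0,0,0,0,0,0.2, 0,0,0,0,0,0,0.2]'
```

```text
time: 6.2
tool_pos: [0.4503, -0.2943, 0.1811]
eef_rot: [[-0.334, 0.943, 0.003], [0.943, 0.334, -0.003], [-0.004, 0.002, -1.0]]
contact_force: [0.3, -0.9, -1.7]
grip_width: 0.0395
grasp_force: 40.0
time: 6.87
tool_pos: [0.4492, -0.2934, 0.1768]
eef_rot: [[0.427, 0.904, -0.001], [0.904, -0.427, 0.001], [0.0, -0.002, -1.0]]
contact_force: [-0.8, -0.9, -2.6]
grip_width: 0.0398
grasp_force: 40.0
time: 7.53
tool_pos: [0.5411, -0.0812, 0.1769]
eef_rot: [[0.422, 0.906, -0.002], [0.906, -0.422, 0.0], [-0.0, -0.002, -1.0]]
contact_force: [0.3, -0.9, -2.0]
grip_width: 0.0397
grasp_force: 40.0
time: 8.2
tool_pos: [0.5894, 0.0206, 0.1773]
eef_rot: [[0.423, 0.906, -0.001], [0.906, -0.423, -0.0], [-0.0, -0.001, -1.0]]
contact_force: [0.3, 0.3, -2.6]
grip_width: 0.0401
grasp_force: 40.0
```

Run:
```python
from h import *
b=snap('side','s2.png')[130:280,150:350]
cv2.imwrite('pics/s2c.png',cv2.resize(cv2.cvtColor(b,cv2.COLOR_RGB2BGR),(800,600),interpolation=cv2.INTER_CUBIC))
for z in(.12,.1547): print(proj('side',[.5894,.0206,z]), proj('side',[.59,.0213,z]))
```

```text
[233.04385115 204.39685009] [232.56187168 204.46768902]
[231.53266467 188.28176123] [231.03853786 188.35031217]
```

View pics/s2c.png

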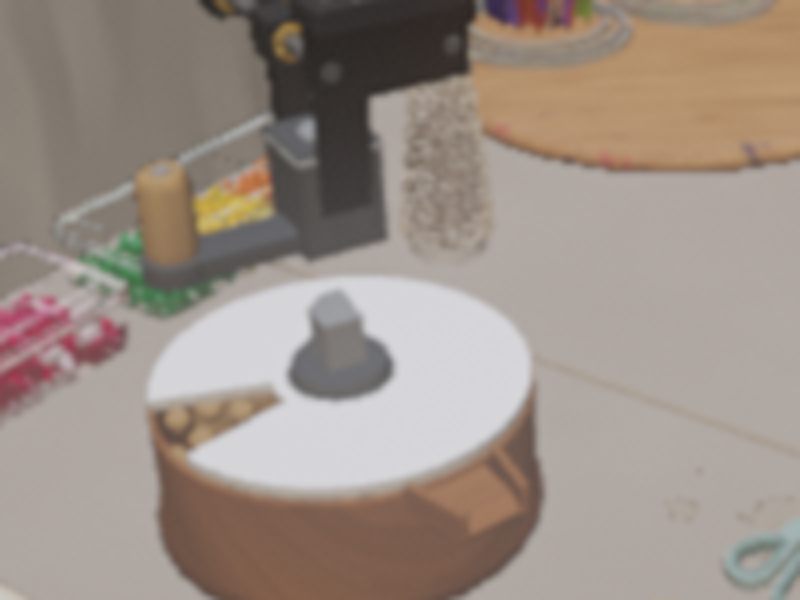

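The side view shows the hub centred over the shaft to within about 2 mm: hub underside about (331,234), shaft top (335,302). I'll lower it in stages and watch the force.

```bash
python3 -m pendant '[0,0,0,0,0,10,0.2, 0,0,0,0,0,12,0.2, 0,0,0,0,0,8,0.2, 0,0,0,0,0,4,0.2, 0,0,0,0,0,3,0.2, 0,0,0,0,0,2,0.2, 0,0,0,0,0,0,0.2, 0,0,0,0,0,0,0.2]' 
python3 -m pendant '[0,0,0,0,0,2,0.2, 0,0,0,0,0,2,0.2, 0,0,0,0,0,2,0.2, 0,0,0,0,0,2,0.2, 0,0,0,0,0,0,0.2]'
```

```text
time: 8.92
tool_pos: [0.5901, 0.0214, 0.1389]
eef_rot: [[0.422, 0.906, 0.0], [0.906, -0.422, 0.0], [0.0, 0.0, -1.0]]
contact_force: [0.2, 0.1, -2.6]
grip_width: 0.0398
grasp_force: 40.0
time: 9.33
tool_pos: [0.5909, 0.0212, 0.1307]
eef_rot: [[0.422, 0.906, 0.002], [0.906, -0.422, -0.0], [0.001, 0.002, -1.0]]
contact_force: [5.3, -2.1, -4.2]
grip_width: 0.0397
grasp_force: 40.0
```

```bash
python3 -m pendant '[0,0,0,0,1,0,0.2, 0,0,0,0,0,0,0.2]'; python3 -m pendant '[0,0,0,0,0,2,0.2, 0,0,0,0,0,2,0.2, 0,0,0,0,0,2,0.2, 0,0,0,0,0,0,0.2]'
```

```text
time: 9.5
tool_pos: [0.5909, 0.021, 0.1305]
eef_rot: [[0.422, 0.906, -0.0], [0.906, -0.422, 0.0], [0.0, -0.0, -1.0]]
contact_force: [2.6, -1.4, -3.1]
grip_width: 0.0395
grasp_force: 40.0
time: 9.83
tool_pos: [0.5909, 0.021, 0.1242]
eef_rot: [[0.422, 0.906, 0.0], [0.906, -0.422, -0.0], [-0.0, 0.0, -1.0]]
contact_force: [3.8, -0.9, -4.5]
grip_width: 0.0394
grasp_force: 40.0
```

Going in smoothly. A little more +y, and on down.

```bash
python3 -m pendant '[0,0,0,0,0.5,2,0.2, 0,0,0,0,0,2,0.2, 0,0,0,0,0,2,0.2, 0,0,0,0,0,2,0.2, 0,0,0,0,0,2,0.2, 0,0,0,0,0,0,0.2]'; python3 -m pendant '[0,0,0,0,0,2,0.2, 0,0,0,0,0,2,0.2, 0,0,0,0,0,0,0.2, 0,0,0,0,0,0,0.2]'
```

```text
time: 10.33
tool_pos: [0.591, 0.0209, 0.1141]
eef_rot: [[0.422, 0.906, -0.001], [0.906, -0.422, 0.0], [-0.0, -0.001, -1.0]]
contact_force: [-0.5, 0.5, -2.4]
grip_width: 0.0401
grasp_force: 40.0
time: 10.67
tool_pos: [0.5912, 0.0209, 0.1105]
eef_rot: [[0.422, 0.906, -0.0], [0.906, -0.422, 0.0], [-0.0, -0.0, -1.0]]
contact_force: [0.3, 0.3, -3.2]
grip_width: 0.04
grasp_force: 40.0
```

```bash
python3 -m pendant '[0,0,0,0,0,1,0.2, 0,0,0,0,0,0,0.2, 0,0,0,0,0,0,0.2]'; python3 -m pendant '[0,0,0,0,0,0.8,0.2, 0,0,0,0,0,0,0.2, 0,0,0,0,0,0,0.2]';python3 -m pendant '[0,0,0,0,0,0.5,0.2, 0,0,0,0,0,0,0.2, 0,0,0,0,0,0,0.2, 0,0,0,0,0,0,0.2]'
```

```text
time: 10.92
tool_pos: [0.5913, 0.0208, 0.1096]
eef_rot: [[0.422, 0.906, 0.0], [0.906, -0.422, 0.0], [0.0, -0.0, -1.0]]
contact_force: [-1.0, 0.3, -2.7]
grip_width: 0.0394
grasp_force: 40.0
time: 11.17
tool_pos: [0.5913, 0.0208, 0.1088]
eef_rot: [[0.422, 0.906, 0.0], [0.906, -0.422, 0.0], [0.0, -0.0, -1.0]]
contact_force: [-0.1, 0.5, -2.7]
grip_width: 0.0397
grasp_force: 40.0
time: 11.5
tool_pos: [0.5914, 0.0208, 0.1086]
eef_rot: [[0.422, 0.906, 0.0], [0.906, -0.422, 0.0], [0.0, 0.0, -1.0]]
contact_force: [-1.1, -0.6, 1.4]
grip_width: 0.0399
grasp_force: 40.0
```

```bash
python3 -m pendant '[0,0,-0.057,0,0,0,0.2, 0,0,-0.057,0,0,0,0.2, 0,0,-0.057,0,0,0,0.2, 0,0,-0.057,0,0,0,0.2, 0,0,-0.057,0,0,0,0.2, 0,0,-0.057,0,0,0,0.2, 0,0,-0.057,0,0,0,0.2, 0,0,-0.057,0,0,0,0.2]' 50
python3 -m pendant '[0,0,-0.057,0,0,0,0.2, 0,0,-0.057,0,0,0,0.2, 0,0,-0.057,0,0,0,0.2, 0,0,-0.057,0,0,0,0.2, 0,0,-0.057,0,0,0,0.2, 0,0,-0.057,0,0,0,0.2, 0,0,-0.057,0,0,0,0.2, 0,0,-0.057,0,0,0,0.2]'; python3 -c "
from station import state;print(state()['ft_torque'])"
```

```text
time: 12.17
tool_pos: [0.5917, 0.0201, 0.1086]
eef_rot: [[-0.022, 1.0, 0.001], [1.0, 0.022, -0.001], [-0.001, 0.001, -1.0]]
contact_force: [-0.3, -4.8, 1.6]
grip_width: 0.0396
grasp_force: 50.0
time: 12.83
tool_pos: [0.5915, 0.0201, 0.1086]
eef_rot: [[-0.461, 0.888, 0.001], [0.888, 0.461, -0.001], [-0.001, 0.0, -1.0]]
contact_force: [-0.6, -5.2, 2.0]
grip_width: 0.0397
grasp_force: 50.0
[-1.16270501  0.35677957 -0.18790411]
```

```bash
python3 -m pendant '[0,0,-0.057,0,0,0,0.2, 0,0,-0.057,0,0,0,0.2, 0,0,-0.057,0,0,0,0.2, 0,0,-0.057,0,0,0,0.2, 0,0,-0.057,0,0,0,0.2, 0,0,-0.057,0,0,0,0.2, 0,0,-0.057,0,0,0,0.2, 0,0,-0.057,0,0,0,0.2]'
python3 -m pendant '[0,0,-0.057,0,0,0,0.2, 0,0,-0.057,0,0,0,0.2, 0,0,-0.057,0,0,0,0.2, 0,0,-0.057,0,0,0,0.2, 0,0,-0.057,0,0,0,0.2, 0,0,-0.057,0,0,0,0.2, 0,0,-0.057,0,0,0,0.2, 0,0,0,0,0,0,0.2]'
python3 - <<'E'
from h import *
print(state()['ft_torque'])
b=snap('side','s3.png')[130:280,150:350]
cv2.imwrite('pics/s3c.png',cv2.resize(cv2.cvtColor(b,cv2.COLOR_RGB2BGR),(800,600),interpolation=cv2.INTER_CUBIC))
c=np.array([.5905,.0216])
for L in (162.5,):
  for d in(-16,16):
    for r in(.034,.093): a=np.radians(L+d);p=proj('side',[*(c+r*np.array([np.cos(a),np.sin(a)])),.077]);print(L+d,r,(p-[150,130])*4)
E
```

```text
time: 13.5
tool_pos: [0.5914, 0.02, 0.1086]
eef_rot: [[-0.804, 0.594, 0.0], [0.594, 0.804, -0.001], [-0.001, -0.001, -1.0]]
contact_force: [-2.1, -6.0, 3.2]
grip_width: 0.0394
grasp_force: 50.0
time: 14.17
tool_pos: [0.5914, 0.0199, 0.1086]
eef_rot: [[-0.972, 0.234, 0.0], [0.234, 0.972, -0.001], [-0.0, -0.001, -1.0]]
contact_force: [-1.8, -6.8, 1.8]
grip_width: 0.04
grasp_force: 50.0
[-1.16909751  0.34147431 -0.06827539]
146.5 0.034 [356.32513142 410.19285922]
146.5 0.093 [394.90511697 480.43778481]
178.5 0.034 [389.46157123 395.94721911]
178.5 0.093 [487.97661941 437.31115622]
```

View pics/s3c.png

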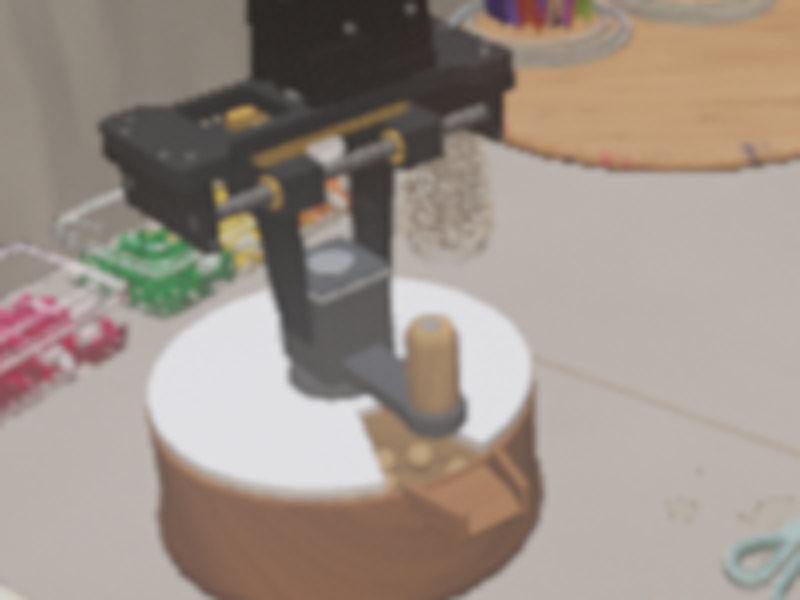

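The opening now sits over the lip side: left edge (360,412) to (385,488), right edge out to about (487,446). It is roughly 3° short, so I'll nudge it, then relieve the load and lift.

```bash
python3 -m pendant '[0,0,-0.025,0,0,0,0.2, 0,0,-0.02,0,0,0,0.2, 0,0,0,0,0,0,0.2, 0,0,0,0,0,0,0.2, 0,0,0,0,0,0,0.2, 0,0,0,0,0,0,0.2]'
python3 -m pendant '[0,0,0.03,0,-0.6,0,0.2, 0,0,0.03,0,-0.6,0,0.2, 0,0,0,0,0,0,0.2, 0,0,0,0,0,0,0.2]'; python3 -c "
from station import state;print(state()['ft_torque'])"
```

```text
time: 14.72
tool_pos: [0.5914, 0.0199, 0.1086]
eef_rot: [[-0.981, 0.193, 0.0], [0.193, 0.981, -0.001], [-0.001, -0.001, -1.0]]
contact_force: [-1.4, -6.6, 2.8]
grip_width: 0.0396
grasp_force: 50.0
time: 15.05
tool_pos: [0.5914, 0.0195, 0.1086]
eef_rot: [[-0.968, 0.251, 0.001], [0.251, 0.968, -0.0], [-0.001, 0.0, -1.0]]
contact_force: [0.5, -1.3, 2.4]
grip_width: 0.0398
grasp_force: 50.0
[-0.26910026  0.06336453 -0.02373679]
```

Unloaded. Now lift slowly.

```bash
python3 -m pendant '[0,0,0,0,0,-2,0.2, 0,0,0,0,0,-3,0.2, 0,0,0,0,0,-4,0.2, 0,0,0,0,0,-4,0.2, 0,0,0,0,0,-4,0.2]'
python3 -m pendant '[0,0,0,0,0,-5,0.2, 0,0,0,0,0,-5,0.2, 0,0,0,0,0,-5,0.2, 0,0,0,0,0,-8,0.2, 0,0,0,0,0,-12,0.2, 0,0,0,0,0,-12,0.2, 0,0,0,0,0,-6,0.2, 0,0,0,0,0,0,0.2]'
python3 - <<'E'
from h import *
b=snap('side','s4.png')[130:280,150:350]
cv2.imwrite('pics/s4c.png',cv2.resize(cv2.cvtColor(b,cv2.COLOR_RGB2BGR),(800,600),interpolation=cv2.INTER_CUBIC))
E
```

```text
time: 15.47
tool_pos: [0.591, 0.0197, 0.1257]
eef_rot: [[-0.968, 0.252, -0.0], [0.252, 0.968, 0.0], [0.0, 0.0, -1.0]]
contact_force: [0.5, 1.4, -2.0]
grip_width: 0.0399
grasp_force: 50.0
time: 16.13
tool_pos: [0.5916, 0.0196, 0.18]
eef_rot: [[-0.968, 0.252, 0.003], [0.252, 0.968, -0.0], [-0.003, 0.001, -1.0]]
contact_force: [0.1, 0.6, -3.4]
grip_width: 0.0396
grasp_force: 50.0
```

View pics/s4c.png

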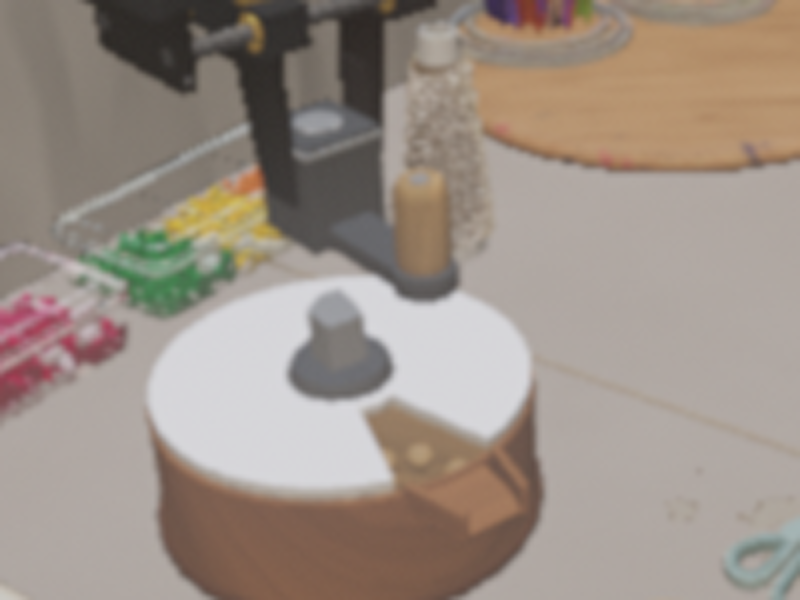

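The opening edges at (393,487) and (487,441) match the predicted positions for perfect alignment, and the crank is off the shaft. Next I'll carry it to the free table area to the right.

```bash
python3 -m pendant '[0,0,0,0,-15,0,0.2, 0,0,0,0,-30,0,0.2, 0,0,0,0,-30,0,0.2, 0,0,0,0,-30,0,0.2, 0,0,0,0,-30,0,0.2, 0,0,0,0,-30,0,0.2, 0,0,0,0,-30,0,0.2, 0,0,0,0,-30,0,0.2]'
python3 -m pendant '[0,0,0,0,-30,0,0.2, 0,0,0,0,-25,0,0.2, 0,0,0,0,-15,0,0.2, 0,0,0,0,0,10,0.2, 0,0,0,0,0,20,0.2, 0,0,0,0,0,25,0.2, 0,0,0,0,0,25,0.2, 0,0,0,0,0,25,0.2]'
python3 -m pendant '[0,0,0,0,0,20,0.2, 0,0,0,0,0,10,0.2, 0,0,0,0,0,5,0.2, 0,0,0,0,0,5,0.2, 0,0,0,0,0,3,0.2, 0,0,0,0,0,0,0.2, 0,0,0,0,0,0,0.2]'
```

```text
time: 16.85
tool_pos: [0.5335, -0.1993, 0.1776]
eef_rot: [[-0.968, 0.252, -0.001], [0.252, 0.968, 0.001], [0.001, 0.0, -1.0]]
contact_force: [0.4, 0.2, -2.0]
grip_width: 0.0395
grasp_force: 50.0
time: 17.52
tool_pos: [0.5167, -0.2645, 0.0716]
eef_rot: [[-0.968, 0.252, -0.0], [0.252, 0.968, 0.001], [0.0, 0.001, -1.0]]
contact_force: [0.8, -0.2, -2.1]
grip_width: 0.0397
grasp_force: 50.0
time: 18.1
tool_pos: [0.5171, -0.2659, 0.031]
eef_rot: [[-0.968, 0.252, 0.001], [0.252, 0.968, -0.0], [-0.001, -0.0, -1.0]]
contact_force: [-0.5, 0.1, -2.9]
grip_width: 0.0394
grasp_force: 50.0
```

```bash
python3 -m pendant '[0,0,0,0,0,3,0.2, 0,0,0,0,0,3,0.2, 0,0,0,0,0,1.5,0.2, 0,0,0,0,0,0,0.2, 0,0,0,0,0,0,0.2]'
python3 -m pendant '[0,0,0,0,0,0.8,0.2, 0,0,0,0,0,0,0.2, 0,0,0,0,0,0,0.2]'
```

```text
time: 18.52
tool_pos: [0.5167, -0.2658, 0.0228]
eef_rot: [[-0.968, 0.252, -0.0], [0.252, 0.968, 0.0], [0.0, 0.0, -1.0]]
contact_force: [0.3, 0.0, -2.2]
grip_width: 0.0399
grasp_force: 50.0
time: 18.77
tool_pos: [0.5168, -0.2658, 0.0226]
eef_rot: [[-0.968, 0.252, 0.0], [0.252, 0.968, -0.0], [-0.0, -0.0, -1.0]]
contact_force: [-1.8, 1.7, 6.0]
grip_width: 0.0399
grasp_force: 50.0
```

On the table. Release and back off upwards.

```bash
python3 -m pendant '[0,0,0,0,0,0,0.45, 0,0,0,0,0,0,0.6, 0,0,0,0,0,0,0.8, 0,0,0,0,0,0,0.9, 0,0,0,0,0,0,0.9, 0,0,0,0,0,0,0.9, 0,0,0,0,0,0,0.9, 0,0,0,0,0,0,0.9]' 10
python3 -m pendant '[0,0,0,0,0,-10,0.9, 0,0,0,0,0,-20,0.9, 0,0,0,0,0,-25,0.9, 0,0,0,0,0,-25,0.9, 0,0,0,0,0,-25,0.9, 0,0,0,0,0,-25,0.9, 0,0,0,0,0,-10,0.9, 0,0,0,0,0,0,0.9]'
python3 - <<'E'
from h import *
b=snap('side','s5.png');a=snap('top','t5.png')
cv2.imwrite('pics/f.png',cv2.cvtColor(np.hstack([cv2.resize(a[150:320,150:400],(400,272)),cv2.resize(b[130:350,180:450],(400,272))]),cv2.COLOR_RGB2BGR))
E
```

```text
time: 19.43
tool_pos: [0.5167, -0.2658, 0.022]
eef_rot: [[-0.968, 0.252, -0.0], [0.252, 0.968, 0.0], [0.0, 0.0, -1.0]]
contact_force: [-0.1, 0.4, 1.0]
grip_width: 0.0828
grasp_force: 0.0
time: 20.1
tool_pos: [0.5175, -0.2663, 0.1647]
eef_rot: [[-0.968, 0.252, 0.004], [0.252, 0.968, -0.002], [-0.004, -0.001, -1.0]]
contact_force: [0.2, -0.4, 0.8]
grip_width: 0.086
grasp_force: 0.0
```

View pics/f.png

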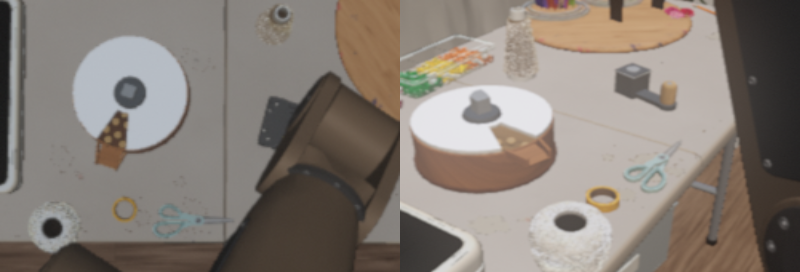

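The opening, at (115,128) in the top view, lies right behind the lip. The crank lies flat and upright at (645,88) in the side view, and the bystanders have not moved.

```bash
python3 -c "
from station import sign_off;print(sign_off())"
```

```text
the job is handed in; nothing more can be done
None
```

I turned the cap with the crank until its opening lay over the lip compartment, set the crank down flat on the table, grip up and well clear of the tub, and handed the job in at about 20 s; it returned no verdict.

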